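# Seal the tenon tin and take its outer cover off again

### The job

The tin that keeps our beech tenons dry stands open; its two lids lie nested on the bench. Pick both lids up together by the orange grip post of the inner lid, turn them so that the red lug faces the red-marked notch in the tin's rim, and lower them, without dropping them, until the inner lid sits fully home; let go of the post. Then take the yellow outer cover alone by its black collar, lift it off without unseating the inner lid, and finish while still holding it level straight above the tin, about 10 cm above the inner lid, so that I can stick a new drying pad inside it; leave the steel blade flange, spectacles, loose tenon and pen where they lie.

Things in the scene. Friction and masses are not known exactly. Their poses are not given: they have to be found in the camera images.
- tin: Green round tin, open on top, screwed to the bench by a foot disc 130 mm wide, 4 mm thick. Wall 110 mm outside, 102 mm inside diameter; rim 60 mm above the bench. Origin on its axis at bench level, z up, -x points at the notch in the rim (18 mm wide, 12 mm deep; toward the robot at yaw 0), which a red stripe on the wall and a red patch on the foot mark.
- notch (a point): Middle of the notch's mouth: at rim height, 60 mm from the tin's axis toward the tin's -x.
- inner_lid: Loose inner lid, 0.25 kg. Origin on its axis under its plug (on the bench at first), z up, -x points at its red-topped lug. Heights from the origin: black plug 0-10 mm (90 mm wide at its foot, 98 above), aluminium flange 10-13 (115 wide), boss 13-19 (76 wide), grip post above. Home, the flange lies on the tin's rim and the origin is 50 mm above the bench.
- lug (a point): On the inner lid's lug: 60 mm from the lid's axis toward its -x, at the height of the flange's underside. The lug is 8 mm wide, hangs 8 mm below the flange and reaches 68 mm from the axis; its red top is 10 mm wide, 3 mm high. Only with the lug in the notch does the lid go home.
- post_top (a point): Centre of the top of the inner lid's upright round grip post: 69 mm above the lid's origin. The post is orange, 16 mm in diameter; its top 22 mm stand clear above the outer cover's collar.
- outer_cover: Loose yellow outer cover, 0.15 kg, a disc 89 mm wide, top face 10 mm above its origin, with a black collar. Origin on its axis at the skirt's underside, z up; yaw means nothing. Nested, it rests on the inner lid's flange (origin 13 mm above the inner lid's), its skirt round the boss with 2.5 mm play, and it rises with the inner lid.
- collar_top (a point): Centre of the top of the outer cover's round black collar: 32 mm above the cover's origin. The collar is a tube 42 mm outside, 36 mm inside diameter, 22 mm high above the disc, lip 1.5 mm higher; the inner lid's post stands up through it.
- cord_end (a point): Highest point of the stiff black power cord between the two work places, 172 mm above the bench: the cord lies on the bench to the right of it and its end rises to this point. It does not move or yield: carry the lids over it (undersides above 190 mm) or round it on the robot's side.
- flange: Bystander: grey steel blade flange, a disc 58 mm wide, 9 mm high, with a hole; origin at the centre of its underside.
- spectacles: Bystander: red-framed spectacles, 141x142x42 mm; origin at the centre of the underside.
- loose_tenon: Bystander: loose beech tenon, 48x25x10 mm; origin at the centre of its underside.
- pen: Bystander: white pen with red cap, 135 mm long, 17 mm thick; origin at the centre of its underside.
Not all that is in view belongs to the job. What is shaped like the inner_lid but purple is not meant. What is shaped like the tin but purple is not meant.

How it is judged:
By the outcome, as a careful person would: the job done as asked, in the order asked, and still so for the second after the job is handed in, while the arm keeps its last pose, push and grip.
It also fails if it takes over 54 s, if anything falls off the work surface, if the arm or the gripper's body presses on something with over 40 N, if the wrist force passes 120 N, or if a joint passes its speed limit or range.

### The arm

A 6-joint arm with a two-finger parallel gripper is mounted at the origin on a cart in front of the work surface, level with it; the furniture and walls round the work are solid. World frame = base frame: x ahead of the robot, y to its left, z up, the work surface at z = 0. Lengths are in m, angles in rad, forces in N, time in s.
With the tool pointing down it reaches from about 0.35 to 0.975 m from the base axis. Payload 4.9 kg.
Tool frame: the origin (TCP) lies midway between the tips of the shut fingers; the grasp point (between the pads) lies 19 mm behind it; z points along the fingers, y is the line along which they close (so a half turn about z gives the same grasp; the last joint's range is limited). The gripper opens to 85 mm and grips with 20 to 120 N. Pads are 22 mm wide; open, the fingers measure 114 mm over their backs; the gripper's body (76 mm by 85 mm) begins 54 mm behind the grasp point. The pads swing forward as they close: fully open they stand 13 mm farther back than shut.
Start: joints at [1.114, 0.053, 1.613, -0, 1.476, -0.119], TCP at [0.207, 0.59, 0.231] pointing down, gripper open.
Joint ranges: [-3.01, 3.01], [-1.01, 2.22], [0.06, 2.58], [-1.02, 4.17], [0.09, 2.62], [-3.14, 3.14]. Speed limits (rad/s): [2.57, 2.57, 3.14, 3.14, 3.14, 3.14].

### API

Orientations are given as a rotation vector (axis times angle).
In Python, from station import ctrl gives the robot as it stands.
- The arm moves only by the shell command python3 -m handwheel 'ROWS' [FORCE]. ROWS is JSON, a list of rows, each an object with "gripper": the gripper command: -1 is fully open, 1 is shut, values between are in proportion; "offset": the shift along the tool's x, y, z in mm, a list of three; "rotation": the turn, a rotation vector about the tool's x, y, z in rad, a list of three. A call has exactly 8 rows; each row is the pose to reach, as a shift and turn from the pose commanded when the call began, along the tool's axes at that moment; what a row does not reach only later rows make up. A row lasts 1/8 s, in which the tool goes at most 62.5 mm and 10.7 degrees, less where a joint would pass 70% of its speed; a pose out of reach is approached as far as the arm can. A call with a gripper value outside its range is refused whole. The fingers move at their own pace and stop on an object; FORCE is the grip in N (left out, the last holds). Time passes only in rows, so rows that repeat a pose let the fingers close, or fill a call up. It gives the time, the measured TCP pose, the force, the opening and the grip force at its end, in the units of the state.
- ctrl.get_obs(): the state, without advancing time (a new reading comes with each control period).
- ctrl.get_image(name): name is "side" or "top"; returns a dict with "image" (400x640x3 uint8, red, green, blue), "fovy" (degrees; the focal length in pixels is half the picture's height over the tangent of half this angle, whatever the lens; pixels are square), "cx", "cy" (the principal point, pixels), "xyz" and "attitude" of the camera in the world. Camera axes: x right, y up, looking along -z (the intrinsics and any distortion apply to the point x, -y, -z); pixel columns grow to the right and rows downward; lengths in m; the calibration is good to about 2 mm. A picture is of the moment at which its call begins. There is no depth.
- ctrl.finish_job(): hands the job in; it is judged then, once.
The state is a dict: "t": time; "q": joint angles; "dq": joint speeds; "effort": joint torques, N m; "tool_pos": TCP position; "tool_rot": TCP orientation; "contact_force": force on the tool from outside, world axes, zero at the start; "wrist_torque": the same for the moment, N m; "opening": finger opening in m; "grip_force": force on a finger pad.
Only numpy, scipy, OpenCV 4.12 (cv2) and the standard library are available. Lean on these libraries where they do the work, as an engineer would, in place of code of your own. Each camera call takes 0.05 s, during which the arm holds its last target. There are 200 camera calls.

## Working session

There is one attempt and no reset: what is moved stays moved. The work goes in short steps, Python scripts to look and compute and a shell command to move; the robot and the scene stay as the last step left them, time stands still between calls to the robot, and variables do not carry over. Pictures are saved under pics/ and viewed, at most 10 in all, crops included, and the job is handed in when it is done.

```bash
ls; mkdir -p pics; python3 - <<'E'
from station import ctrl
import cv2
o=ctrl.get_obs(); print({k:o[k] for k in('t','tool_pos','tool_rot','opening')})
for n in('top','side'):
    d=ctrl.get_image(n); print(n,{k:v for k,v in d.items() if k!='image'})
    cv2.imwrite(f'pics/{n}0.png',d['image'][:,:,::-1])
E
```

```text
pics
{'t': 0.0, 'tool_pos': array([0.20685123, 0.5891293 , 0.23008738]), 'tool_rot': array([-5.27968522e-01, -3.09632123e+00,  3.02089291e-03]), 'opening': 0.08565570016215576}
top {'fovy': 44.11895699639136, 'cx': 316.7566893915671, 'cy': 200.8382952117535, 'xyz': array([0.39692159, 0.10048655, 1.54923773]), 'attitude': array([ 0.06832271, -0.07530842, -1.55126335])}
side {'fovy': 52.389355941029244, 'cx': 319.7525144063396, 'cy': 199.52906795656955, 'xyz': array([0.23542596, 1.18669787, 1.11004962]), 'attitude': array([ 0.16099921, -1.19123731, -2.66376548])}
```

View pics/top0.png

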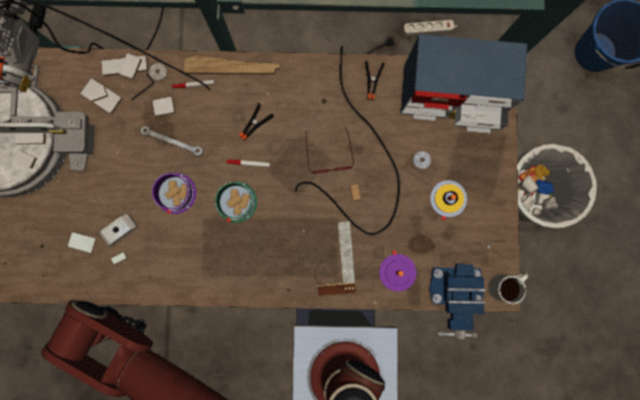

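View pics/side0.png

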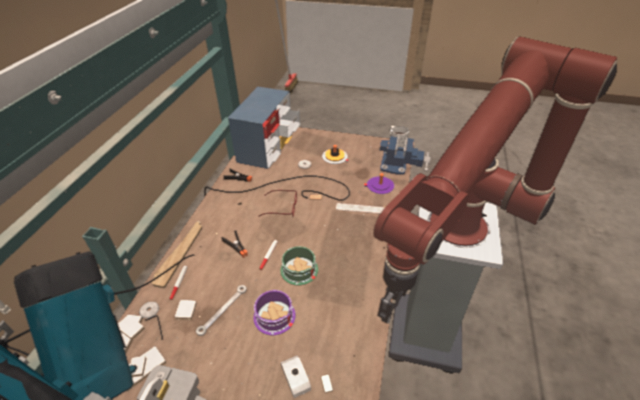

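The top view shows two tins: green at (237,202) and purple at (174,194). It also shows two lids: the yellow/aluminium one at (449,198) and the purple one at (398,272). The green tin and the yellow-covered lid fit the description, since purple ones are excluded. The cord's raised end is near (298,187). I'll confirm with one enlarged crop and measure.

```bash
cat > h.py <<'E'
from station import ctrl
import numpy as np, cv2
from scipy.spatial.transform import Rotation as R
def shot(n,save=None):
    d=ctrl.get_image(n)
    if save: cv2.imwrite(save,d['image'][:,:,::-1])
    return d
def rays(d,uv):
    uv=np.atleast_2d(uv).astype(float); f=d['image'].shape[0]/2/np.tan(np.radians(d['fovy'])/2)
    v=np.c_[(uv[:,0]-d['cx'])/f,-(uv[:,1]-d['cy'])/f,-np.ones(len(uv))]
    return v@R.from_rotvec(d['attitude']).as_matrix().T
def onz(d,uv,z):
    v=rays(d,uv); c=d['xyz']; return c+v*((z-c[2])/v[:,2])[:,None]
def pix(d,p):
    q=(np.atleast_2d(p)-d['xyz'])@R.from_rotvec(d['attitude']).as_matrix(); f=d['image'].shape[0]/2/np.tan(np.radians(d['fovy'])/2)
    return np.c_[d['cx']-f*q[:,0]/q[:,2],d['cy']+f*q[:,1]/q[:,2]]
def mask(d,h0,h1,s=90,v=60,box=None):
    h=cv2.cvtColor(d['image'],cv2.COLOR_RGB2HSV); H=h[...,0].astype(int)
    m=((H>=h0)&(H<=h1) if h0<=h1 else (H>=h0)|(H<=h1))&(h[...,1]>=s)&(h[...,2]>=v)
    if box: k=np.zeros_like(m);x0,y0,x1,y1=box;k[y0:y1,x0:x1]=1;m&=k
    return m
def cen(m):
    y,x=np.nonzero(m); return np.array([x.mean(),y.mean()]),len(x)
E
python3 - <<'E'
from h import *
d=shot('top');s=shot('side')
a=[cv2.resize(i['image'][y:y+60,x:x+70],None,fx=5,fy=5,interpolation=cv2.INTER_CUBIC) for i,x,y in((d,202,172),(d,415,170),(s,265,236),(s,300,125))]
a=np.vstack([np.hstack(a[:2]),np.hstack(a[2:])])
cv2.imwrite('pics/crop1.png',a[:,:,::-1])
for n,i,z,b,hh in(('yellow',d,.023,(420,170,480,225),(20,34,120,90)),('green',d,.06,(210,175,262,228),(60,95,60,40)),('redlid',d,.012,(420,170,480,225),(170,8,110,60)),('redtin',d,.0,(205,175,265,228),(170,8,110,60))):
    m=mask(i,*hh,box=b)
    nl,_,st,c=cv2.connectedComponentsWithStats(m.astype(np.uint8))
    for k in range(1,nl):
        if st[k,4]>2: print(n,st[k],c[k],onz(i,c[k],z)[0])
E
```

```text
yellow [435 184  29  28 486] [448.59876543 198.02880658] [ 0.55368937 -0.31505727  0.023     ]
green [216 182  41  36 212] [236.67924528 198.5       ] [0.53648525 0.33772188 0.06      ]
green [248 208   2   3   3] [248.33333333 209.        ] [0.50526149 0.30147269 0.06      ]
green [232 217  15   5  33] [239.48484848 219.75757576] [0.47223728 0.32714373 0.06      ]
redlid [441 216   5   4  18] [442.83333333 217.66666667] [ 0.49285921 -0.29963547  0.012     ]
redtin [226 218   5   4  17] [228.11764706 219.58823529] [0.47514789 0.37193182 0.        ]
```

View pics/crop1.png

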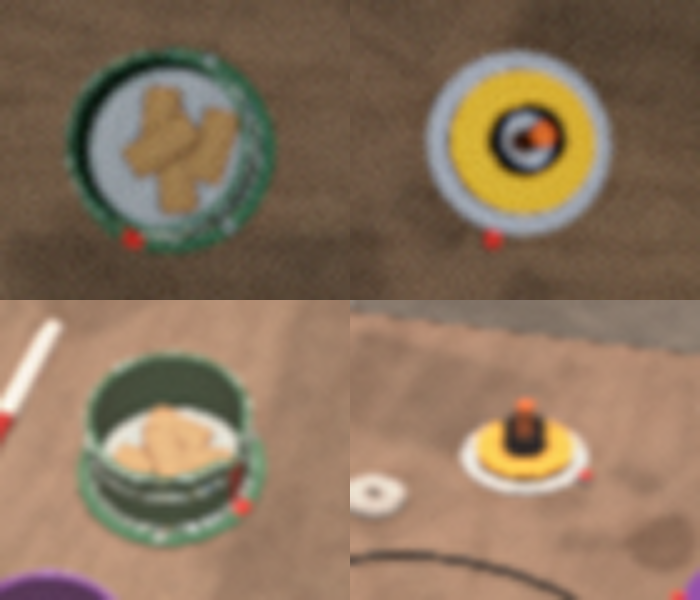

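The crop confirms the green tin, with its red patch at the lower left, and the aluminium/yellow lid with the orange post, its red lug also at the lower left. Next I'll fit their centres and yaws from both views.

```bash
cat > m.py <<'E'
from h import *
from scipy.optimize import least_squares as LS
def fit(d,m,z,r):
    m=cv2.morphologyEx(m.astype(np.uint8),cv2.MORPH_CLOSE,np.ones((5,5)))
    c=max(cv2.findContours(m,cv2.RETR_EXTERNAL,cv2.CHAIN_APPROX_NONE)[0],key=cv2.contourArea)
    p=onz(d,cv2.convexHull(c)[:,0],z)[:,:2]
    s=LS(lambda x:np.hypot(*(p-x[:2]).T)-x[2],[*p.mean(0),r],loss='soft_l1',f_scale=.002)
    return s.x, s.fun.std()
def comps(m):
    nl,_,st,c=cv2.connectedComponentsWithStats(m.astype(np.uint8)); return [(st[k],c[k]) for k in range(1,nl) if st[k,4]>2]
def tri(d,u,s,w):
    A=rays(d,u)[0];B=rays(s,w)[0];k=np.linalg.lstsq(np.c_[A,-B],s['xyz']-d['xyz'],rcond=None)[0]
    P=d['xyz']+A*k[0];Q=s['xyz']+B*k[1]; return (P+Q)/2,np.linalg.norm(P-Q)
E
python3 - <<'E'
from m import *
D={'top':shot('top'),'side':shot('side')}
B={'top':((420,170,480,225),(205,175,265,228)),'side':((315,140,355,172),(275,243,322,290))}
for n,d in D.items():
    b,t=B[n]; h=cv2.cvtColor(d['image'],cv2.COLOR_RGB2HSV)
    y=mask(d,20,34,120,90,box=b); print(n,'yellow',fit(d,y,.023,.0445))
    k=np.zeros(y.shape,bool);k[b[1]:b[3],b[0]:b[2]]=1
    g=((h[...,1]<65)&(h[...,2]>100)&k)|y; print(n,'flange',fit(d,g,.013,.0575))
    gr=mask(d,50,95,55,35,box=t); print(n,'tin foot',fit(d,gr,.004,.065))
    for nm,bb,z in(('lug',b,.013),('patch',t,.004)):
        for st,c in comps(mask(d,168,14,130,80,box=bb)): print(n,nm,st,c,onz(d,c,z)[0])
# cord end candidates
for n,c in(('top',(298,187)),): print(onz(D[n],c,.172))
E
```

```text
top yellow (array([ 0.5539608 , -0.3161336 ,  0.04401341]), np.float64(0.0003329920514075944))
top flange (array([ 0.55464852, -0.31676143,  0.05965603]), np.float64(0.0004467371638752908))
top tin foot (array([0.53192524, 0.34885266, 0.06388745]), np.float64(0.000982063183992181))
top lug [450 194   7   5  26] [453.42307692 196.23076923] [ 0.56066022 -0.3329503   0.013     ]
top lug [441 216   5   5  17] [443.05882353 217.82352941] [ 0.49231967 -0.30007701  0.013     ]
top patch [226 218   5   5  18] [227.88888889 219.83333333] [0.47416539 0.37191971 0.004     ]
side yellow (array([ 0.55218857, -0.31369542,  0.04168149]), np.float64(0.0007004107743016417))
side flange (array([ 0.55215231, -0.31034001,  0.05897388]), np.float64(0.0025841534681885145))
side tin foot (array([0.52943048, 0.3533554 , 0.06050992]), np.float64(0.0004206509461347983))
side lug [333 145   4   7  28] [334.5 148. ] [ 0.56589841 -0.37420439  0.013     ]
side patch [311 270   2   5   8] [311.375 271.625] [0.48576493 0.35159321 0.004     ]
side patch [312 276   3   3   9] [313. 277.] [0.47459986 0.37223706 0.004     ]
[[0.56163217 0.14887597 0.172     ]]
```

```bash
cat > g.py <<'E'
import sys
from h import *
o=ctrl.get_obs(); Rm=R.from_rotvec(o['tool_rot']).as_matrix()
if __name__=='__main__':
    print('t',o['t'],'tcp',o['tool_pos'].round(4),'z',Rm[:,2].round(4),'yaxis deg',np.degrees(np.arctan2(Rm[1,1],Rm[0,1])).round(2),'F',o['contact_force'].round(1),'open',round(o['opening'],4),'grip',o['grip_force'],'q',o['q'].round(2))
    for a in sys.argv[1:]:
        p=np.array(eval(a)); print(a,(Rm.T@(p-o['tool_pos'])*1e3).round(1))
    # turn that levels tool
    print('level rot',R.align_vectors([Rm.T@[0,0,-1]],[[0,0,1]])[0].as_rotvec().round(4))
E
python3 g.py '[.52,.1,.27]' '[.554,-.3155,.15]'
```

```text
t 0.3 tcp [0.207  0.5895 0.2309] z [-3.e-04 -6.e-04 -1.e+00] yaxis deg 70.65 F [-0.3 -0.3  0.2] open 0.0855 grip 0.0 q [ 1.11  0.05  1.61  0.    1.48 -0.12]
[.52,.1,.27] [-457.5 -358.1  -38.9]
[.554,-.3155,.15] [-627.3 -738.8   81.3]
level rot [-0.0007 -0.0001  0.    ]
```

```bash
python3 -m handwheel '[{"gripper":-0.2,"offset":[-60,-45,-40],"rotation":[0,0,0]},{"gripper":-0.2,"offset":[-110,-85,-40],"rotation":[0,0,0]},{"gripper":-0.2,"offset":[-160,-125,-40],"rotation":[0,0,0]},{"gripper":-0.2,"offset":[-210,-165,-40],"rotation":[0,0,0]},{"gripper":-0.2,"offset":[-260,-205,-40],"rotation":[0,0,0]},{"gripper":-0.2,"offset":[-310,-245,-40],"rotation":[0,0,0]},{"gripper":-0.2,"offset":[-360,-285,-40],"rotation":[0,0,0]},{"gripper":-0.2,"offset":[-410,-325,-40],"rotation":[0,0,0]}]' 70; python3 g.py '[.554,-.3155,.27]' '[.554,-.3155,.15]'
```

```text
t: 1.3
tool_pos: [0.4705, 0.1716, 0.2716]
tool_rot: [0.528, 3.096, 0.001]
contact_force: [1.4, 0.1, 0.4]
opening: 0.0514
grip_force: 0.0
t 1.3 tcp [0.4705 0.1716 0.2716] z [ 9.e-04  3.e-04 -1.e+00] yaxis deg 70.64 F [1.4 0.1 0.4] open 0.0514 grip 0.0 q [ 0.2  -0.27  1.85  0.    1.57 -1.03]
[.554,-.3155,.27] [-240.2 -431.9    1.5]
[.554,-.3155,.15] [-240.1 -432.   121.5]
level rot [0.0006 0.0008 0.    ]
```

```bash
python3 -m handwheel '[{"gripper":-0.2,"offset":[-30,-54,0],"rotation":[0,0,0]},{"gripper":-0.2,"offset":[-60,-108,0],"rotation":[0,0,0]},{"gripper":-0.2,"offset":[-90,-162,0],"rotation":[0,0,0]},{"gripper":-0.2,"offset":[-120,-216,0],"rotation":[0,0,0]},{"gripper":-0.2,"offset":[-150,-270,0],"rotation":[0,0,0]},{"gripper":-0.2,"offset":[-180,-324,0],"rotation":[0,0,0]},{"gripper":-0.2,"offset":[-208,-378,20],"rotation":[0,0,0]},{"gripper":-0.2,"offset":[-234,-428,50],"rotation":[0,0,0]}]'; python3 g.py '[.554,-.3155,.11]'
```

```text
t: 2.3
tool_pos: [0.549, -0.308, 0.2236]
tool_rot: [0.529, 3.094, -0.002]
contact_force: [1.1, 1.3, 0.3]
opening: 0.0511
grip_force: 0.0
t 2.3 tcp [ 0.549  -0.308   0.2236] z [ 0.0029 -0.0018 -1.    ] yaxis deg 70.61 F [1.1 1.3 0.3] open 0.0511 grip 0.0 q [-0.63  0.07  1.61  0.    1.46 -1.86]
[.554,-.3155,.11] [ -6.8  -5.3 113.6]
level rot [-0.0008  0.0033  0.    ]
```

```bash
python3 -m handwheel '[{"gripper":-0.2,"offset":[0,0,30],"rotation":[0,0,0]},{"gripper":-0.2,"offset":[0,0,60],"rotation":[0,0,0]},{"gripper":-0.2,"offset":[0,0,90],"rotation":[0,0,0]},{"gripper":-0.2,"offset":[0,0,110],"rotation":[0,0,0]},{"gripper":-0.2,"offset":[0,0,110],"rotation":[0,0,0]},{"gripper":-0.2,"offset":[0,0,110],"rotation":[0,0,0]},{"gripper":-0.2,"offset":[0,0,110],"rotation":[0,0,0]},{"gripper":-0.2,"offset":[0,0,110],"rotation":[0,0,0]}]'; python3 - <<'E'
from m import *
d=shot('top');s=shot('side')
a=[cv2.resize(i['image'][y:y+60,x:x+70],None,fx=5,fy=5,interpolation=cv2.INTER_CUBIC) for i,x,y in((d,415,170),(s,300,115))]
cv2.imwrite('pics/c2.png',np.hstack(a)[:,:,::-1])
E
python3 g.py '[.554,-.3155,.048]'
```

```text
t: 3.3
tool_pos: [0.549, -0.3057, 0.114]
tool_rot: [0.528, 3.095, -0.001]
contact_force: [-0.4, -0.0, -1.0]
opening: 0.0511
grip_force: 0.0
t 3.4 tcp [ 0.5487 -0.3055  0.1133] z [ 9.e-04 -6.e-04 -1.e+00] yaxis deg 70.65 F [-0.2 -0.2 -0.2] open 0.0514 grip 0.0 q [-0.63  0.16  1.71  0.    1.28 -1.86]
[.554,-.3155,.048] [-8.3 -7.6 65.4]
level rot [-0.0003  0.0011  0.    ]
```

View pics/c2.png

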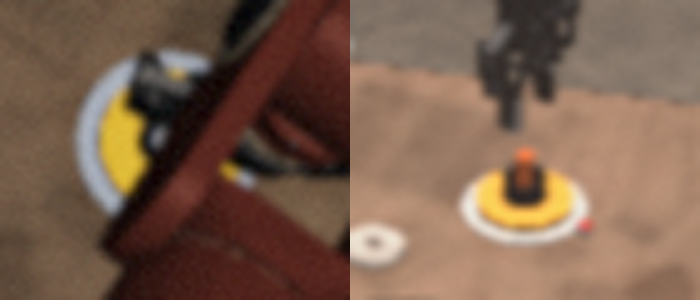

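```bash
python3 -m handwheel '[{"gripper":-0.2,"offset":[-8,-8,0],"rotation":[0,0,0]},{"gripper":-0.2,"offset":[-8,-8,20],"rotation":[0,0,0]},{"gripper":-0.2,"offset":[-8,-8,40],"rotation":[0,0,0]},{"gripper":-0.2,"offset":[-8,-8,55],"rotation":[0,0,0]},{"gripper":-0.2,"offset":[-8,-8,65],"rotation":[0,0,0]},{"gripper":-0.2,"offset":[-8,-8,65],"rotation":[0,0,0]},{"gripper":0,"offset":[-8,-8,65],"rotation":[0,0,0]},{"gripper":0.2,"offset":[-8,-8,65],"rotation":[0,0,0]}]'; python3 - <<'E'
from m import *
s=shot('side')
cv2.imwrite('pics/c3.png',cv2.resize(s['image'][115:175,300:370],None,fx=6,fy=6,interpolation=cv2.INTER_CUBIC)[:,:,::-1])
E
python3 g.py '[.554,-.3155,.048]'
```

```text
t: 4.4
tool_pos: [0.5539, -0.3159, 0.0487]
tool_rot: [0.528, 3.095, -0.001]
contact_force: [-0.2, -0.5, 0.3]
opening: 0.0342
grip_force: 0.0
t 4.45 tcp [ 0.5538 -0.3159  0.0486] z [ 0.0013 -0.001  -1.    ] yaxis deg 70.65 F [ 0.9 -0.2 -0. ] open 0.0342 grip 0.0 q [-0.64  0.25  1.71 -0.    1.17 -1.87]
[.554,-.3155,.048] [-0.1  0.5  0.6]
level rot [-0.0005  0.0016  0.    ]
```

View pics/c3.png

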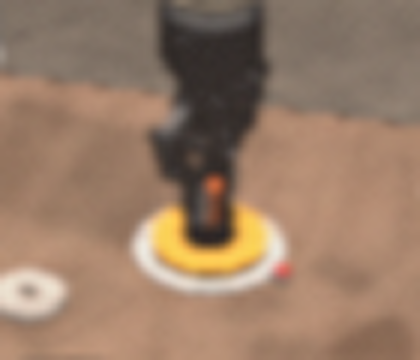

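The post stands between the fingers just above the collar, so I'll close and lift a little.

```bash
python3 -m handwheel '[{"gripper":1,"offset":[0,0,0],"rotation":[0,0,0]},{"gripper":1,"offset":[0,0,0],"rotation":[0,0,0]},{"gripper":1,"offset":[0,0,0],"rotation":[0,0,0]},{"gripper":1,"offset":[0,0,0],"rotation":[0,0,0]},{"gripper":1,"offset":[0,0,0],"rotation":[0,0,0]},{"gripper":1,"offset":[0,0,-10],"rotation":[0,0,0]},{"gripper":1,"offset":[0,0,-30],"rotation":[0,0,0]},{"gripper":1,"offset":[0,0,-50],"rotation":[0,0,0]}]' 90; python3 g.py '[.554,-.3155,.30]'
```

```text
t: 5.45
tool_pos: [0.5531, -0.3153, 0.0986]
tool_rot: [-0.528, -3.097, -0.0]
contact_force: [0.5, -0.6, -2.8]
opening: 0.0124
grip_force: 87.9
t 5.45 tcp [ 0.5531 -0.3153  0.0986] z [-2.e-04  3.e-04 -1.e+00] yaxis deg 70.65 F [ 0.5 -0.6 -2.8] open 0.0124 grip 87.89136528968811 q [-0.63  0.19  1.69  0.    1.26 -1.87]
[.554,-.3155,.30] [-8.000e-01  2.000e-01 -2.014e+02]
level rot [ 0.0002 -0.0003  0.    ]
```

```bash
python3 -m handwheel '[{"gripper":1,"offset":[0,0,-25],"rotation":[0,0,0]},{"gripper":1,"offset":[0,0,-55],"rotation":[0,0,0]},{"gripper":1,"offset":[0,0,-85],"rotation":[0,0,0]},{"gripper":1,"offset":[0,0,-115],"rotation":[0,0,0]},{"gripper":1,"offset":[0,0,-145],"rotation":[0,0,0]},{"gripper":1,"offset":[0,0,-175],"rotation":[0,0,0]},{"gripper":1,"offset":[0,0,-195],"rotation":[0,0,0]},{"gripper":1,"offset":[0,0,-200],"rotation":[0,0,0]}]'; python3 - <<'E'
from m import *
s=shot('side');p=pix(s,ctrl.get_obs()['tool_pos']).astype(int)[0];x,y=p-[45,40]
cv2.imwrite('pics/c4.png',cv2.resize(s['image'][y:y+80,x:x+90],None,fx=6,fy=6,interpolation=cv2.INTER_CUBIC)[:,:,::-1])
E
python3 g.py '[.53,.1,.30]' '[.531,.35,.30]'
```

```text
t: 6.45
tool_pos: [0.5538, -0.3158, 0.3002]
tool_rot: [0.527, 3.094, -0.002]
contact_force: [0.3, 0.3, -4.1]
opening: 0.0126
grip_force: 88.0
t 6.5 tcp [ 0.5535 -0.3157  0.2993] z [ 0.0017 -0.0013 -1.    ] yaxis deg 70.65 F [ 0.3  0.8 -2.7] open 0.0127 grip 87.99933671951294 q [-0.64  0.05  1.5  -0.    1.59 -1.87]
[.53,.1,.30] [160.  384.4  -1.3]
[.531,.35,.30] [241.9 620.6  -1.6]
level rot [-0.0006  0.002   0.    ]
```

View pics/c4.png

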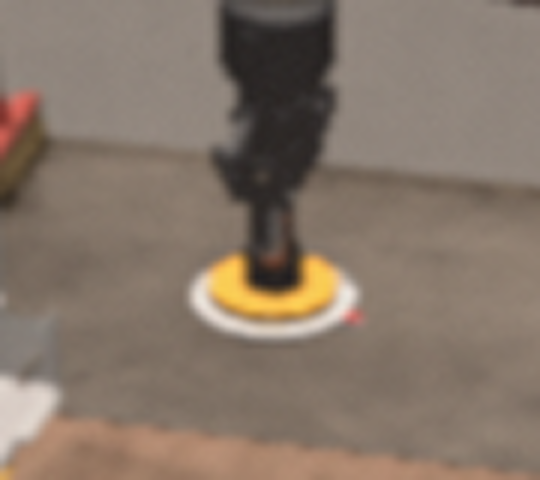

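The lids hang level in the gripper, with the lug at crop (353,317). Now I'll carry them over the cord with the underside at about 0.25 m.

```bash
python3 -m handwheel '[{"gripper":1,"offset":[5,13,0],"rotation":[0,0,0]},{"gripper":1,"offset":[16,40,-2],"rotation":[0,0,0]},{"gripper":1,"offset":[32,80,-2],"rotation":[0,0,0]},{"gripper":1,"offset":[50,125,-2],"rotation":[0,0,0]},{"gripper":1,"offset":[68,172,-2],"rotation":[0,0,0]},{"gripper":1,"offset":[86,220,-2],"rotation":[0,0,0]},{"gripper":1,"offset":[104,268,-2],"rotation":[0,0,0]},{"gripper":1,"offset":[122,316,-2],"rotation":[0,0,0]}]'; python3 g.py '[.531,.35,.30]'
```

```text
t: 7.5
tool_pos: [0.5415, 0.0255, 0.2977]
tool_rot: [-0.527, -3.094, -0.0]
contact_force: [-0.3, 0.5, -3.9]
opening: 0.0129
grip_force: 88.1
t 7.5 tcp [0.5415 0.0255 0.2977] z [-2.8e-03  7.0e-04 -1.0e+00] yaxis deg 70.67 F [-0.3  0.5 -3.9] open 0.0129 grip 88.12874436378479 q [-0.09 -0.18  1.72  0.    1.6  -1.32]
[.531,.35,.30] [117.3 302.7  -2. ]
level rot [-0.0002 -0.0029  0.    ]
```

```bash
python3 -m handwheel '[{"gripper":1,"offset":[18,48,0],"rotation":[0,0,0]},{"gripper":1,"offset":[36,96,0],"rotation":[0,0,0.03]},{"gripper":1,"offset":[55,145,0],"rotation":[0,0,0.06]},{"gripper":1,"offset":[74,192,0],"rotation":[0,0,0.09]},{"gripper":1,"offset":[90,233,0],"rotation":[0,0,0.12]},{"gripper":1,"offset":[103,267,0],"rotation":[0,0,0.12]},{"gripper":1,"offset":[112,289,0],"rotation":[0,0,0.12]},{"gripper":1,"offset":[116,299,0],"rotation":[0,0,0.12]}]'; python3 g.py '[.531,.35,.30]'
python3 - <<'E'
from m import *
import g
s=shot('side');t=shot('top');out=[]
for d in(s,t):
    p=pix(d,ctrl.get_obs()['tool_pos']-[0,0,.1]).astype(int)[0];x,y=p-[45,50]
    out.append(cv2.resize(d['image'][y:y+110,x:x+90],None,fx=4,fy=4,interpolation=cv2.INTER_CUBIC)); print(x,y)
cv2.imwrite('pics/c5.png',np.hstack(out)[:,:,::-1])
E
```

```text
t: 8.5
tool_pos: [0.5317, 0.3445, 0.2984]
tool_rot: [-0.711, -3.059, 0.003]
contact_force: [0.1, -0.8, -4.1]
opening: 0.0129
grip_force: 88.2
t 8.5 tcp [0.5317 0.3445 0.2984] z [-0.0018 -0.0012 -1.    ] yaxis deg 63.84 F [ 0.1 -0.8 -4.1] open 0.0129 grip 88.20672154426575 q [ 0.46  0.04  1.51 -0.    1.59 -0.66]
[.531,.35,.30] [ 3.1  4.7 -1.6]
level rot [-0.0019 -0.0011  0.    ]
251 177
181 145
```

View pics/c5.png

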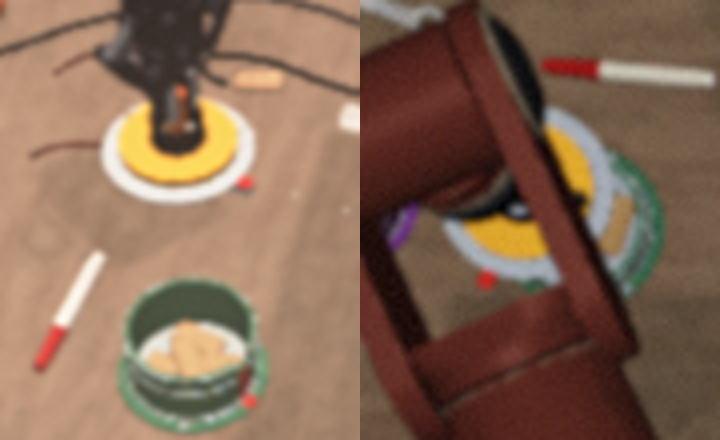

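```bash
cat > t.py <<'E'
from m import *
o=ctrl.get_obs();S=shot('side');T=shot('top')
def hull(m):
    m=cv2.morphologyEx(m.astype(np.uint8),cv2.MORPH_CLOSE,np.ones((5,5)))
    return cv2.convexHull(np.vstack([c for c in cv2.findContours(m,cv2.RETR_EXTERNAL,cv2.CHAIN_APPROX_NONE)[0] if len(c)>8]))[:,0]
obs=[]
for d,f,b in((T,'top0',(205,175,265,228)),(S,'side0',(275,240,325,292))):
    e=dict(d,image=cv2.imread(f'pics/{f}.png')[:,:,::-1].copy()); h=hull(mask(e,50,95,55,35,box=b)); print(f,h.min(0),h.max(0))
    obs.append((onz(d,h,.004)[:,:2],onz(d,h,.06)[:,:2]))
def res(x,obs,dr=0):
    r=[]
    for a,b in obs:
        A=np.hypot(*(a-x[:2]).T)-.065-dr;B=np.hypot(*(b-x[:2]).T)-.055-dr
        r.append(np.where(abs(A)<abs(B),A,B))
    return np.concatenate(r)
for n,q in(('top',obs[:1]),('side',obs[1:]),('both',obs)):
    s=LS(lambda x:res(x,q,x[2]),[.531,.35,0],loss='soft_l1',f_scale=.002); print('tin',n,s.x.round(4),s.fun.std())
tc=o['tool_pos']; zl=tc[2]-.0485; print('tcp',tc.round(4))
p=pix(S,tc-[0,0,.037]).astype(int)[0]; b=(p[0]-25,p[1]-22,p[0]+30,p[1]+20)
hh=cv2.cvtColor(S['image'],cv2.COLOR_RGB2HSV)
y=mask(S,20,30,150,120,box=b); k=np.zeros(y.shape,bool);k[b[1]:b[3],b[0]:b[2]]=1
g=((hh[...,1]<60)&(hh[...,2]>130)&k)|y
print('yellow',fit(S,y,zl+.023,.0445),'flange',fit(S,g,zl+.012,.0575))
for d,n in((S,'side'),(T,'top')):
    p=pix(d,tc-[0,0,.037]).astype(int)[0]
    for st,c in comps(mask(d,170,6,150,90,box=(p[0]-35,p[1]-30,p[0]+35,p[1]+30))):
        print(n,'lug?',st,c,onz(d,c,zl+.012)[0].round(4))
E
python3 t.py
```

```text
top0 [215 182] [256 222]
side0 [281 248] [317 284]
tin top [ 0.5319  0.3487 -0.0011] 0.0004815567324997954
tin side [ 0.5292  0.3531 -0.004 ] 0.0006446734520521171
tin both [ 0.5309  0.3497 -0.0018] 0.0022043581465094712
tcp [0.5322 0.3439 0.299 ]
yellow (array([0.53000624, 0.34813592, 0.04135625]), np.float64(0.0005713305509332405)) flange (array([0.53185118, 0.34609165, 0.05858402]), np.float64(0.0017789206686229671))
side lug? [311 221   3   3   5] [312. 222.] [0.4727 0.3691 0.2625]
top lug? [187 162  23  19 207] [196.28019324 170.74396135] [0.5888 0.414  0.2625]
top lug? [209 162  25  40 201] [220.04477612 179.88059701] [0.5658 0.3507 0.2625]
top lug? [226 162  14   3  29] [233.48275862 162.62068966] [0.6123 0.317  0.2625]
top lug? [230 203   7   4   9] [233.         203.77777778] [0.5035 0.3146 0.2625]
top lug? [232 206   3   4   9] [232.88888889 207.77777778] [0.493  0.3145 0.2625]
top lug? [232 209   8   9  27] [235.40740741 213.59259259] [0.4779 0.3075 0.2625]
top lug? [211 213   5   4  17] [212.88235294 214.41176471] [0.4747 0.3661 0.2625]
top lug? [224 218   6   4  13] [226.53846154 219.69230769] [0.4615 0.33   0.2625]
top lug? [234 218   8   4  22] [238.04545455 219.68181818] [0.4621 0.3001 0.2625]
top lug? [220 221   3   1   3] [221. 221.] [0.4579 0.3443 0.2625]
```

Side readings carry the same (-2, +4) mm bias on both tin and lid. Corrected, both views put the tin at (0.5317, 0.3488), and the yaw matches within about 1°. I'll lower to just above the rim.

```bash
python3 g.py '[.5317,.3488,.125]'
```

```text
t 8.7 tcp [0.5327 0.3427 0.2995] z [-3.e-04 -9.e-04 -1.e+00] yaxis deg 63.73 F [ 0.5  0.3 -3.5] open 0.0125 grip 88.22816848754883 q [ 0.45  0.04  1.51 -0.    1.59 -0.66]
[.5317,.3488,.125] [  3.6   5.2 174.4]
level rot [-0.0009  0.0001  0.    ]
```

```bash
python3 -m handwheel '[{"gripper":1,"offset":[4,5,20],"rotation":[0,0,0]},{"gripper":1,"offset":[4,5,50],"rotation":[0,0,0]},{"gripper":1,"offset":[4,5,80],"rotation":[0,0,0]},{"gripper":1,"offset":[4,5,110],"rotation":[0,0,0]},{"gripper":1,"offset":[4,5,140],"rotation":[0,0,0]},{"gripper":1,"offset":[4,5,165],"rotation":[0,0,0]},{"gripper":1,"offset":[4,5,174],"rotation":[0,0,0]},{"gripper":1,"offset":[4,5,174],"rotation":[0,0,0]}]'; python3 g.py '[.5317,.3488,.0985]'; python3 - <<'E'
from m import *
s=shot('side');p=pix(s,ctrl.get_obs()['tool_pos']-[0,0,.04]).astype(int)[0];x,y=p-[40,30]
cv2.imwrite('pics/c6.png',cv2.resize(s['image'][y:y+60,x:x+80],None,fx=8,fy=8,interpolation=cv2.INTER_CUBIC)[:,:,::-1])
E
```

```text
t: 9.7
tool_pos: [0.5306, 0.3493, 0.1245]
tool_rot: [-0.713, -3.058, 0.002]
contact_force: [0.3, 0.7, -3.6]
opening: 0.0128
grip_force: 88.2
t 9.7 tcp [0.5306 0.3493 0.1245] z [-1.7e-03 -8.0e-04 -1.0e+00] yaxis deg 63.74 F [ 0.3  0.7 -3.6] open 0.0128 grip 88.21802616119385 q [ 0.47  0.16  1.68  0.    1.3  -0.65]
[.5317,.3488,.0985] [-1.2  0.1 26. ]
level rot [-0.0014 -0.0011  0.    ]
```

View pics/c6.png

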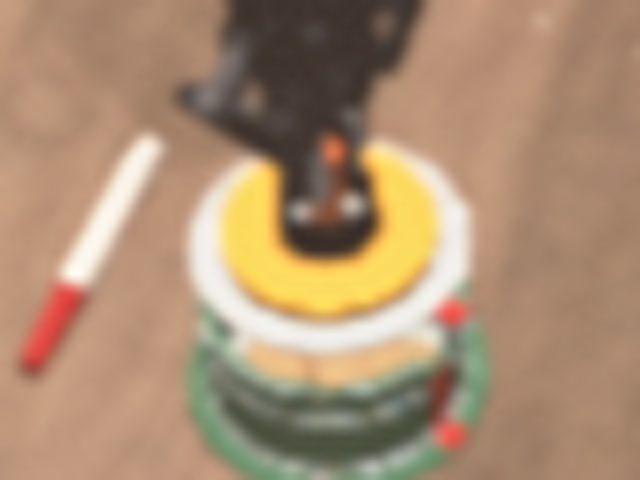

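The lug at crop (453,313) is directly above the stripe (441,390) and foot patch (452,433), so I'll descend gently.

```bash
python3 -m handwheel '[{"gripper":1,"offset":[-1,0,4],"rotation":[0,0,0]},{"gripper":1,"offset":[-1,0,7],"rotation":[0,0,0]},{"gripper":1,"offset":[-1,0,10],"rotation":[0,0,0]},{"gripper":1,"offset":[-1,0,13],"rotation":[0,0,0]},{"gripper":1,"offset":[-1,0,15],"rotation":[0,0,0]},{"gripper":1,"offset":[-1,0,17],"rotation":[0,0,0]},{"gripper":1,"offset":[-1,0,19],"rotation":[0,0,0]},{"gripper":1,"offset":[-1,0,20],"rotation":[0,0,0]}]'; python3 g.py '[.5317,.3488,.0985]'
```

```text
t: 10.75
tool_pos: [0.532, 0.3494, 0.1055]
tool_rot: [-0.713, -3.06, 0.0]
contact_force: [0.2, 0.1, -3.7]
opening: 0.0125
grip_force: 88.2
t 10.75 tcp [0.532  0.3494 0.1055] z [-2.e-04 -1.e-04 -1.e+00] yaxis deg 63.77 F [ 0.2  0.1 -3.7] open 0.0125 grip 88.21627378463745 q [ 0.46  0.18  1.69 -0.    1.27 -0.65]
[.5317,.3488,.0985] [ 0.  -0.6  7. ]
level rot [-0.0002 -0.0001  0.    ]
```

```bash
python3 -m handwheel '[{"gripper":1,"offset":[0,0,1],"rotation":[0,0,0]},{"gripper":1,"offset":[0,0,2],"rotation":[0,0,0]},{"gripper":1,"offset":[0,0,3],"rotation":[0,0,0]},{"gripper":1,"offset":[0,0,4],"rotation":[0,0,0]},{"gripper":1,"offset":[0,0,5],"rotation":[0,0,0]},{"gripper":1,"offset":[0,0,6],"rotation":[0,0,0]},{"gripper":1,"offset":[0,0,6.5],"rotation":[0,0,0]},{"gripper":1,"offset":[0,0,6.5],"rotation":[0,0,0]}]'; python3 g.py '[.5317,.3488,.0985]'
```

```text
t: 11.75
tool_pos: [0.532, 0.3494, 0.0991]
tool_rot: [-0.713, -3.06, 0.0]
contact_force: [-0.3, -0.4, -3.8]
opening: 0.0129
grip_force: 88.2
t 11.75 tcp [0.532  0.3494 0.0991] z [-1.e-04 -1.e-04 -1.e+00] yaxis deg 63.77 F [-0.3 -0.4 -3.8] open 0.0129 grip 88.21575164794922 q [ 0.46  0.19  1.69 -0.    1.26 -0.65]
[.5317,.3488,.0985] [ 0.  -0.6  0.6]
level rot [-0.0001 -0.0001  0.    ]
```

Lug and plug went in freely with no contact force. I'll press down lightly until contact.

```bash
python3 -m handwheel '[{"gripper":1,"offset":[0,0,0.3],"rotation":[0,0,0]},{"gripper":1,"offset":[0,0,0.6],"rotation":[0,0,0]},{"gripper":1,"offset":[0,0,0.9],"rotation":[0,0,0]},{"gripper":1,"offset":[0,0,1.2],"rotation":[0,0,0]},{"gripper":1,"offset":[0,0,1.2],"rotation":[0,0,0]},{"gripper":1,"offset":[0,0,1.2],"rotation":[0,0,0]},{"gripper":1,"offset":[0,0,1.2],"rotation":[0,0,0]},{"gripper":1,"offset":[0,0,1.2],"rotation":[0,0,0]}]'; python3 g.py
```

```text
t: 12.75
tool_pos: [0.5321, 0.3494, 0.0985]
tool_rot: [0.713, 3.06, 0.0]
contact_force: [-3.5, -3.1, 4.3]
opening: 0.0127
grip_force: 89.2
t 12.75 tcp [0.5321 0.3494 0.0985] z [ 1.e-04  0.e+00 -1.e+00] yaxis deg 63.77 F [-3.5 -3.1  4.3] open 0.0127 grip 89.15932416915894 q [ 0.46  0.19  1.69 -0.    1.26 -0.65]
level rot [0.0001 0.0001 0.    ]
```

```bash
python3 -m handwheel '[{"gripper":0.3,"offset":[0,0,-0.5],"rotation":[0,0,0]},{"gripper":0.1,"offset":[0,0,-0.5],"rotation":[0,0,0]},{"gripper":0,"offset":[0,0,-0.5],"rotation":[0,0,0]},{"gripper":0,"offset":[0,0,-0.5],"rotation":[0,0,0]},{"gripper":0,"offset":[0,0,-10],"rotation":[0,0,0]},{"gripper":-0.3,"offset":[0,0,-25],"rotation":[0,0,0]},{"gripper":-0.6,"offset":[0,0,-35],"rotation":[0,0,0]},{"gripper":-0.6,"offset":[0,0,-35],"rotation":[0,0,0]}]'; python3 g.py; python3 - <<'E'
from m import *
s=shot('side');p=pix(s,[.532,.349,.07]).astype(int)[0];x,y=p-[40,30]
cv2.imwrite('pics/c7.png',cv2.resize(s['image'][y:y+60,x:x+80],None,fx=8,fy=8,interpolation=cv2.INTER_CUBIC)[:,:,::-1])
E
```

```text
t: 13.75
tool_pos: [0.533, 0.3499, 0.1351]
tool_rot: [0.712, 3.057, 0.003]
contact_force: [-0.2, -0.5, 0.5]
opening: 0.0684
grip_force: 0.0
t 13.75 tcp [0.533  0.3499 0.1351] z [ 0.0031  0.0016 -1.    ] yaxis deg 63.77 F [-0.2 -0.5  0.5] open 0.0684 grip 0.0 q [ 0.46  0.15  1.67 -0.    1.32 -0.65]
level rot [0.0028 0.0021 0.    ]
```

View pics/c7.png

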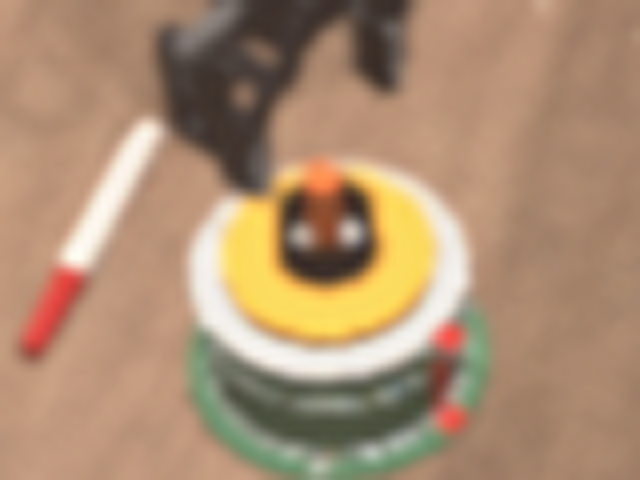

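The inner lid is seated level with its lug in the notch (crop (448,338)). The fingers now straddle the collar, so I'll lower them around it.

```bash
python3 -m handwheel '[{"gripper":-0.6,"offset":[0,0,10],"rotation":[0,0,0]},{"gripper":-0.6,"offset":[0,0,22],"rotation":[0,0,0]},{"gripper":-0.6,"offset":[0,0,34],"rotation":[0,0,0]},{"gripper":-0.6,"offset":[0,0,46],"rotation":[0,0,0]},{"gripper":-0.6,"offset":[0,0,54],"rotation":[0,0,0]},{"gripper":-0.6,"offset":[0,0,58],"rotation":[0,0,0]},{"gripper":-0.6,"offset":[0,0,58],"rotation":[0,0,0]},{"gripper":-0.3,"offset":[0,0,58],"rotation":[0,0,0]}]' 40; python3 g.py '[.532,.3494,.075]'
```

```text
t: 14.8
tool_pos: [0.5324, 0.3496, 0.0755]
tool_rot: [0.713, 3.059, 0.001]
contact_force: [0.6, 0.6, 0.3]
opening: 0.0553
grip_force: 0.0
t 14.8 tcp [0.5324 0.3496 0.0755] z [ 9.e-04  5.e-04 -1.e+00] yaxis deg 63.77 F [0.6 0.6 0.3] open 0.0553 grip 0.0 q [ 0.46  0.22  1.7  -0.    1.22 -0.65]
[.532,.3494,.075] [ 0.3 -0.4  0.5]
level rot [0.0008 0.0006 0.    ]
```

```bash
python3 -m handwheel '[{"gripper":0,"offset":[0,0,0],"rotation":[0,0,0]},{"gripper":0.2,"offset":[0,0,0],"rotation":[0,0,0]},{"gripper":1,"offset":[0,0,0],"rotation":[0,0,0]},{"gripper":1,"offset":[0,0,0],"rotation":[0,0,0]},{"gripper":1,"offset":[0,0,0],"rotation":[0,0,0]},{"gripper":1,"offset":[0,0,0],"rotation":[0,0,0]},{"gripper":1,"offset":[0,0,0],"rotation":[0,0,0]},{"gripper":1,"offset":[0,0,0],"rotation":[0,0,0]}]' 60; python3 g.py '[.532,.3494,.075]'
```

```text
t: 15.8
tool_pos: [0.5326, 0.3497, 0.076]
tool_rot: [0.713, 3.058, 0.001]
contact_force: [0.3, -0.9, 5.7]
opening: 0.0403
grip_force: 61.0
t 15.8 tcp [0.5326 0.3497 0.076 ] z [ 1.4e-03  6.0e-04 -1.0e+00] yaxis deg 63.77 F [ 0.3 -0.9  5.7] open 0.0403 grip 61.04963231831789 q [ 0.46  0.22  1.7  -0.    1.22 -0.65]
[.532,.3494,.075] [ 0.5 -0.5  1. ]
level rot [0.0012 0.001  0.    ]
```

```bash
python3 -m handwheel '[{"gripper":1,"offset":[0,0,-1],"rotation":[0,0,0]},{"gripper":1,"offset":[0,0,-2],"rotation":[0,0,0]},{"gripper":1,"offset":[0,0,-3.5],"rotation":[0,0,0]},{"gripper":1,"offset":[0,0,-5],"rotation":[0,0,0]},{"gripper":1,"offset":[0,0,-7],"rotation":[0,0,0]},{"gripper":1,"offset":[0,0,-9],"rotation":[0,0,0]},{"gripper":1,"offset":[0,0,-12],"rotation":[0,0,0]},{"gripper":1,"offset":[0,0,-12],"rotation":[0,0,0]}]'; python3 g.py '[.532,.3494,.176]'
```

```text
t: 16.8
tool_pos: [0.5324, 0.3495, 0.0875]
tool_rot: [0.713, 3.059, 0.001]
contact_force: [0.4, -0.8, -1.1]
opening: 0.0403
grip_force: 60.5
t 16.8 tcp [0.5324 0.3495 0.0875] z [ 8.e-04  4.e-04 -1.e+00] yaxis deg 63.77 F [ 0.4 -0.8 -1.1] open 0.0403 grip 60.49084039404988 q [ 0.46  0.2   1.7  -0.    1.24 -0.65]
[.532,.3494,.176] [  0.2  -0.2 -88.5]
level rot [0.0007 0.0006 0.    ]
```

The load is about 1.1–1.5 N, so only the cover is coming up. I'll go to the final height.

```bash
python3 -m handwheel '[{"gripper":1,"offset":[0,0,-8],"rotation":[0,0,0]},{"gripper":1,"offset":[0,0,-22],"rotation":[0,0,0]},{"gripper":1,"offset":[0,0,-40],"rotation":[0,0,0]},{"gripper":1,"offset":[0,0,-58],"rotation":[0,0,0]},{"gripper":1,"offset":[0,0,-74],"rotation":[0,0,0]},{"gripper":1,"offset":[0,0,-84],"rotation":[0,0,0]},{"gripper":1,"offset":[0,0,-88],"rotation":[0,0,0]},{"gripper":1,"offset":[0,0,-88],"rotation":[0,0,0]}]'; python3 -m handwheel '[{"gripper":1,"offset":[0,0,0],"rotation":[0,0,0]},{"gripper":1,"offset":[0,0,0],"rotation":[0,0,0]},{"gripper":1,"offset":[0,0,0],"rotation":[0,0,0]},{"gripper":1,"offset":[0,0,0],"rotation":[0,0,0]},{"gripper":1,"offset":[0,0,0],"rotation":[0,0,0]},{"gripper":1,"offset":[0,0,0],"rotation":[0,0,0]},{"gripper":1,"offset":[0,0,0],"rotation":[0,0,0]},{"gripper":1,"offset":[0,0,0],"rotation":[0,0,0]}]'; python3 g.py '[.532,.3494,.176]'; python3 - <<'E'
from m import *
s=shot('side');p=pix(s,[.532,.349,.1]).astype(int)[0];x,y=p-[45,40]
cv2.imwrite('pics/c8.png',cv2.resize(s['image'][y:y+80,x:x+90],None,fx=7,fy=7,interpolation=cv2.INTER_CUBIC)[:,:,::-1])
E
```

```text
t: 17.8
tool_pos: [0.5319, 0.3493, 0.1748]
tool_rot: [-0.713, -3.059, 0.0]
contact_force: [-1.1, -0.3, -1.4]
opening: 0.0401
grip_force: 60.5
t: 18.8
tool_pos: [0.532, 0.3494, 0.1749]
tool_rot: [0.713, 3.06, -0.0]
contact_force: [-0.2, 0.3, -1.3]
opening: 0.0403
grip_force: 60.5
t 18.8 tcp [0.532  0.3494 0.1749] z [ 0. -0. -1.] yaxis deg 63.77 F [-0.2  0.3 -1.3] open 0.0403 grip 60.522035378962755 q [ 0.46  0.12  1.64 -0.    1.38 -0.65]
[.532,.3494,.176] [ 0.1  0.  -1.1]
level rot [0. 0. 0.]
```

View pics/c8.png

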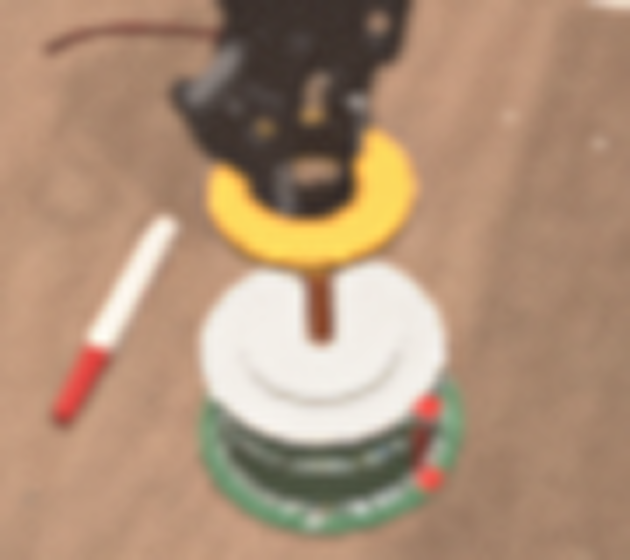

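The inner lid stays home with its lug in the notch (428,405), and the cover is held level above it, so I'm handing in.

```bash
python3 -c "
from station import ctrl
print(ctrl.finish_job())"
```

```text
the job is handed in; nothing more can be done
None
```

The job is handed in at about 19 s: the inner lid sits fully home with its lug in the red-marked notch and the post released, and the arm holds the yellow cover level straight above the tin, about 10 cm above the lid.

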